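# Load a colour bar into the bar cutter

## Robot

A 6-joint arm with a two-finger parallel gripper is mounted at the origin on the work surface. World frame = base frame: x ahead of the robot, y to its left, z up, the work surface at z = 0. Lengths are in m, angles in rad, forces in N, time in s.
With the tool pointing down it reaches from about 0.3 to 0.875 m from the base axis. Payload 6.4 kg.
Tool frame: the origin (TCP) lies at the very end of the fingers, on their centre line; the grasp point (between the pads) lies 19 mm behind it; z points along the fingers, y is the line along which they close (so a half turn about z gives the same grasp; the last joint's range is limited). The gripper opens to 88 mm and grips with 3 to 60 N. Pads are 18 mm wide; open, the fingers measure 123 mm over their backs; the gripper's body (75 mm by 187 mm) begins 45 mm behind the grasp point.
Start: joints at [-1.51, 0.181, 1.607, -0, 1.354, -0.206], TCP at [0.152, -0.555, 0.239] pointing down, gripper open.
Joint ranges: [-2.99, 2.99], [-0.89, 2.07], [0.3, 2.58], [-1.14, 4.28], [0, 2.63], [-3.12, 3.12]. Speed limits (rad/s): [2.57, 2.57, 3.01, 3.14, 3.14, 3.14].

## Interface

Orientations are given as [roll, pitch, yaw] about the fixed x, y, z axes, in that order (R = Rz(yaw) Ry(pitch) Rx(roll)).
In Python, from rig import manip, eyes gives the robot as it stands.
- The arm moves only by the tool servo_tool, never from a script. Its argument "motion" is a list of rows, each an object of numbers: "dx", "dy", "dz": the shift along the tool's x, y, z as a fraction of full scale; "rx", "ry", "rz": the turn, a rotation vector about the tool's x, y, z as a fraction of full scale; "claw": the gripper's target within -1 to 1 (shut at 1, half-way at 0, fully open at -1). A call has exactly 5 rows; each row shifts and turns the commanded pose from where the row before left it, along the tool's axes as they then stand; what a row does not reach is not made up. Full scale, the value 1, is 5 cm for a shift and 6 degrees for a turn. A row lasts 1/8 s, in which the tool goes at most 62.5 mm and 10.7 degrees, less where a joint would pass 70% of its speed; a pose out of reach is approached as far as the arm can. A call with a number of a shift or a turn outside -1 to 1 is refused whole. A call with a gripper value outside its range is refused whole. The fingers move at their own pace and stop on an object; "force" is the grip in N (left out, the last holds). Time passes only in rows, so rows that do not move let the fingers close, or fill a call up. It gives the time, the measured TCP pose, the force, the opening and the grip force at its end, in the units of the state.
- manip.sense(): the state, without advancing time (a new reading comes with each control period).
- eyes.snapshot(name): name is "side" or "top"; returns the picture (420x560x3 uint8, red, green, blue); there is no depth.
- eyes.get_calibration(name): a dict with "fx", "fy", "cx", "cy" (pixels), "dist" ([k1, k2, p1, p2, k3] as OpenCV has them; the pictures are not rectified), "extrinsics" (4x4, takes a point from camera to world coordinates). Camera axes: x right, y down, z forward; pixel columns grow to the right and rows downward; lengths in m; the calibration is good to about 2 mm. A picture is of the moment at which its call begins. get_calibration takes no time and is no camera call.
- manip.finish_job(): hands the job in; it is judged then, once.
Trained networks look in the newest picture that a camera, given by its name, has taken for a name from the list of things; names that differ only in an ending like _2 or _b are one class to them, and where a whole thing is asked for, a point or a joint stands for the part that bears it (a point fixed in the world has none). Each returns a list of dicts, best first, with "conf" (0 to 1); they miss things now and then, are a little off and sometimes report something else, mostly with a low value. They report only what shows in the picture. A call takes as long as a camera call.
- eyes.search_frame(camera, query): "rect" ([left, top, right, bottom] in pixels, round what is visible of it).
- eyes.mark_of(camera, query): "location" ([column, row] in pixels: a listed point, or the origin of a listed thing).
The state is a dict: "clock": time; "qpos": joint angles; "joint_velocities": joint speeds; "effort": joint torques, N m; "position": TCP position; "eef_rot": TCP orientation; "force": force on the tool from outside, world axes, zero at the start; "ft_torque": the same for the moment, N m; "width": finger opening in m; "gripper_force": force on a finger pad.
Only numpy, scipy, OpenCV 4.12 (cv2) and the standard library are available. Lean on these libraries where they do the work, as an engineer would, in place of code of your own. Each camera call takes 0.05 s, during which the arm holds its last target. There are 200 camera calls.

## Task

Load the cobalt-blue colour bar for cutting: take it from the wooden rack, lay it in the cutter's V-rest over the finger gap and let go. Then push it from behind along the groove, under the sprung hold-down, until it has pressed the length stop's sprung pin right in and bears on the stop; press it home there for a moment but gently, as glass chips under a hard push, and leave it so. Do not drop the bar or shift the stop, and leave the other bars and tools where they are.

Things in the scene. Friction and masses are not known exactly. Their poses are not given: they have to be found in the camera images.
- blue_bar_center (a point): centre of the cobalt-blue glass colour bar: a solid round rod, 30 mm in diameter, 200 mm long, with 4 mm bevelled ends, 0.28 to 0.44 kg; x runs along the bar, both ends are alike. It starts lying on one of the three places of the rack, its axis 58 mm above the table
- rack: low wooden rack 190 by 260 mm, origin under its middle; fixed. Three bars lie on it side by side along its x, 80 mm apart. It carries each bar on two notched battens 70 mm either side of the middle, so the middle 110 mm of a bar is free on both sides, and below it down to 12 mm above the table
- amber_bar_center (a point): centre of the amber bar, same shape, on another place of the rack; stays there
- green_bar_center (a point): centre of the green bar, same shape, on another place of the rack; stays there
- cutter: bench-top colour-bar cutter, a green iron frame 130 by 460 mm, fixed; origin on the table under its blades, 160 mm ahead (+y) of rest_mid. Its groove runs along its y; the bar is fed towards +y. A portal stands over the groove from 22 mm before to 22 mm after the blades, 0.25 m high; the bar passes through it freely. A hand lever (not used) rises over the stop side
- rest_mid (a point): point on the axis of a bar lying in the cutter's V-rest, 80 mm above the table, at the middle of the 74 mm finger gap where the V-walls are cut away (free down to 16 mm above the table). y along the groove towards the stop, z up. The aluminium 90-degree V has walls up to 5 mm below the bar's axis, 19 mm out to each side, from 110 to 37 mm behind this point and from 37 mm ahead on past the stop
- hold_down_spot (a point): point on the groove's axis under the sprung nylon hold-down, a 24 mm round shoe 125 mm ahead of rest_mid; its underside hangs 2.5 mm below the top of a lying bar, and the bar's bevelled end lifts it when pushed under. A bar laid with its centre within 15 mm of rest_mid is clear of it. Sliding the bar takes 2 to 5 N before it, and some 3 to 12 N once under it
- stop: length stop: steel block clamped on a rod beside the groove, 60 to 95 mm beyond the blades; it slips at 30 N. Origin: middle of its face towards the bar, on the bar's axis; y as the cutter's. Through it is screwed a brass spring plunger, its 16 mm barrel standing 4 to 28 mm out of that face (set by hand, not measured), with a 9 mm pin sprung 4 mm out of the barrel (0.6 to 2 N)
- frit_jar_red: closed jar of red frit, 68 mm wide, 95 mm high; bystander, origin under its base
- frit_jar_white: closed jar of white frit, 68 mm wide, 95 mm high; bystander, origin under its base
- mug: turquoise mug, 80 mm wide, 95 mm high; bystander, origin under its base
- jacks: steel glassblower's jacks lying flat, 270 mm long along x, 12 mm high; bystander
- wax: block of beeswax, 70 by 45 mm, 28 mm high; bystander, origin under its base
- spray_bottle: blue bottle, 66 mm wide, 190 mm high; bystander, origin under its base
- plunger_hole (a point): middle of the back of the stop block, 24 mm behind its face, where the plunger is screwed in. Home means that the bar's end has pushed the pin in and bears on the barrel: 2.6 N or more in all on the stop for 0.2 s. Over 18 N on the stop, even for an instant, chips the glass. Once let go, the bar stays, as the groove's friction is greater than the pin's spring

How it is judged:
By the outcome, as a careful person would: the job done as asked, in the order asked, and still so for the second after the job is handed in, with the robot touching nothing.
It also fails if it takes over 72 s, if anything falls off the work surface, if the arm or the gripper's body presses on something with over 40 N, if the wrist force passes 120 N, or if a joint passes its speed limit or range.

## Working session

There is one attempt and no reset: what is moved stays moved. The work goes in short steps, Python scripts to look and compute and a tool call to move; the robot and the scene stay as the last step left them, time stands still between calls to the robot, and variables do not carry over. Pictures are saved under pics/ and viewed, at most 10 in all, crops included, and the job is handed in when it is done.

Besides the shell and the picture viewer there is one more tool, called after "Emit:" by a JSON object that holds its "name" and its "arguments", one argument or row to a line. servo_tool: Moves the arm, as the interface text tells. Its arguments: {"type":"object","properties":{"motion":{"type":"array","items":{"type":"object","properties":{"dx":{"type":"number","minimum":-1,"maximum":1},"dy":{"type":"number","minimum":-1,"maximum":1},"dz":{"type":"number","minimum":-1,"maximum":1},"rx":{"type":"number","minimum":-1,"maximum":1},"ry":{"type":"number","minimum":-1,"maximum":1},"rz":{"type":"number","minimum":-1,"maximum":1},"claw":{"type":"number"}}}},"force":{"type":"number"}},"required":["motion"]}

```bash
mkdir -p pics; cat > h.py <<'E'
import numpy as np, cv2
from rig import manip, eyes
def cal(n):
    c=eyes.get_calibration(n); K=np.array([[c["fx"],0,c["cx"]],[0,c["fy"],c["cy"]],[0,0,1]]); return K,np.array(c["dist"],float),np.array(c["extrinsics"])
def ray(n,p):
    K,d,T=cal(n); u=cv2.undistortPoints(np.array([[p]],float),K,d)[0,0]
    return T[:3,3],T[:3,:3]@np.array([u[0],u[1],1])
def onz(n,p,z):
    o,v=ray(n,p); return o+v*(z-o[2])/v[2]
def proj(n,P):
    K,d,T=cal(n); W=np.linalg.inv(T); return cv2.projectPoints(np.atleast_2d(P).astype(float),cv2.Rodrigues(W[:3,:3])[0],W[:3,3],K,d)[0][:,0]
def tri(a,b):
    A=[];B=[]
    for n,p in (("top",a),("side",b)):
        o,v=ray(n,p); v=v/np.linalg.norm(v); M=np.eye(3)-np.outer(v,v); A.append(M);B.append(M@o)
    return np.linalg.lstsq(np.vstack(A),np.hstack(B),rcond=None)[0]
def snap(n,f):
    im=eyes.snapshot(n); cv2.imwrite("pics/"+f,im[:,:,::-1]); return im
E
python3 - <<'E'
from h import *
snap("top","t0.png");snap("side","s0.png")
print(manip.sense())
for n in("top","side"):
    print(n,cal(n)[2].round(3).tolist())
    for q in "blue_bar_center amber_bar_center green_bar_center rack cutter rest_mid hold_down_spot stop plunger_hole".split():
        r=eyes.mark_of(n,q)[:2]; print(n,q,[(np.round(x["location"],1).tolist(),round(x["conf"],2)) for x in r])
E
```

```text
{'clock': 0.1, 'qpos': array([-1.51028276e+00,  1.81475676e-01,  1.60790163e+00, -3.73448746e-05,
        1.35378315e+00, -2.06292253e-01]), 'joint_velocities': array([-0.00123693, -0.00177676, -0.00366171, -0.00043846,  0.00055474,
       -0.00148957]), 'effort': array([ 3.90932373e-04, -4.34823525e+01, -3.42692935e+01,  7.03875208e-02,
        3.40534514e-02, -3.71986005e-05]), 'position': array([ 0.15158005, -0.55416367,  0.23789829]), 'eef_rot': array([-3.14005063e+00, -2.85452797e-04,  2.66813673e-01]), 'force': array([-0.43670541, -0.10426579,  0.29272983]), 'ft_torque': array([0.01202516, 0.03103412, 0.02170314]), 'gripper_force': 0.0, 'width': 0.08834680632187167}
top [[-0.004, -0.99, 0.139, 0.347], [-1.0, 0.003, -0.006, 0.097], [0.006, -0.139, -0.99, 1.558], [0.0, 0.0, 0.0, 1.0]]
top blue_bar_center [([381.6, 210.2], 0.95)]
top amber_bar_center [([423.9, 211.3], 0.58)]
top green_bar_center [([400.9, 213.7], 0.74)]
top rack [([398.8, 217.0], 0.93)]
top cutter [([268.2, 211.2], 0.62)]
top rest_mid [([310.8, 205.9], 0.91), ([310.9, 260.4], 0.18)]
top hold_down_spot [([277.4, 205.4], 0.83)]
top stop [([249.6, 207.3], 0.56)]
top plunger_hole [([239.0, 205.8], 0.79)]
side [[-0.785, -0.315, 0.533, -0.346], [-0.619, 0.43, -0.657, 1.195], [-0.022, -0.846, -0.533, 0.956], [0.0, 0.0, 0.0, 1.0]]
side blue_bar_center [([357.0, 170.9], 0.57)]
side amber_bar_center [([384.8, 155.6], 0.6)]
side green_bar_center [([370.1, 165.7], 0.51)]
side rack [([368.8, 177.7], 0.55)]
side cutter [([284.7, 238.5], 0.9), ([253.3, 201.7], 0.56)]
side rest_mid [([311.9, 195.1], 0.64)]
side hold_down_spot [([288.7, 209.9], 0.63)]
side stop [([264.0, 224.6], 0.84), ([281.6, 237.2], 0.41)]
side plunger_hole [([261.1, 228.4], 0.71)]
```

```bash
ls pics
```

```text
s0.png
t0.png
```

View pics/t0.png

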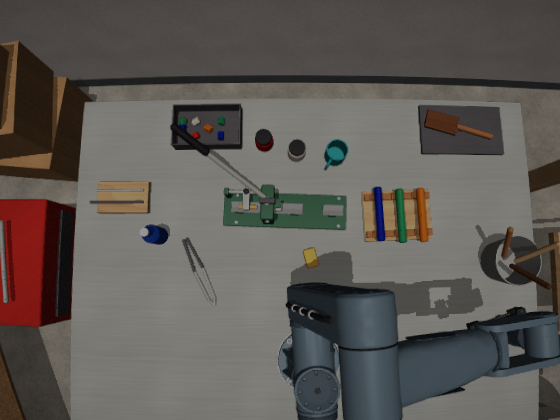

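View pics/s0.png

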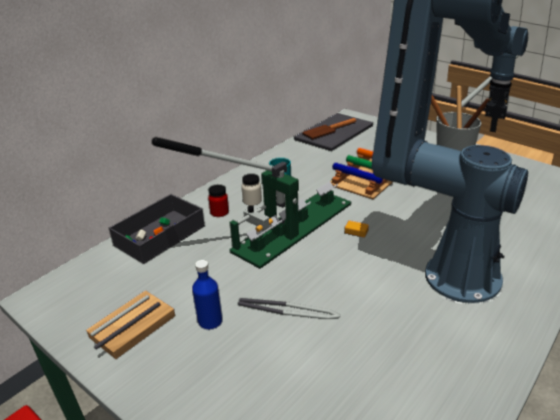

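```bash
python3 - <<'E'
from h import *
P={"blue":([381.6,210.2],[357.0,170.9],.058),"amber":([423.9,211.3],[384.8,155.6],.058),"green":([400.9,213.7],[370.1,165.7],.058),"rack":([398.8,217.0],[368.8,177.7],0),"rest":([310.8,205.9],[311.9,195.1],.08),"hold":([277.4,205.4],[288.7,209.9],.08),"stop":([249.6,207.3],[264.0,224.6],.08),"plug":([239.0,205.8],[261.1,228.4],.08)}
for k,(a,b,z) in P.items(): print(k,tri(a,b).round(4),onz("top",a,z).round(4),onz("side",b,z).round(4))
E
```

```text
blue [ 0.5387 -0.2742  0.0561] [ 0.5407 -0.2724  0.058 ] [ 0.5346 -0.2725  0.058 ]
amber [ 0.5262 -0.438   0.0566] [ 0.5359 -0.4316  0.058 ] [ 0.5156 -0.4424  0.058 ]
green [ 0.5264 -0.3474  0.0506] [ 0.5274 -0.3441  0.058 ] [ 0.5175 -0.3361  0.058 ]
rack [ 0.5247 -0.351  -0.0012] [ 0.5218 -0.3524  0.    ] [ 0.5263 -0.347   0.    ]
rest [ 0.5518 -0.0132  0.0737] [ 0.5544 -0.0105  0.08  ] [ 0.5416 -0.0065  0.08  ]
hold [0.5536 0.1072 0.0765] [0.5566 0.1096 0.08  ] [0.546  0.1097 0.08  ]
stop [0.5541 0.2123 0.076 ] [0.5501 0.2094 0.08  ] [0.554  0.2186 0.08  ]
plug [0.5507 0.244  0.0823] [0.5556 0.2476 0.08  ] [0.5476 0.2392 0.08  ]
```

Top view: rack at (397,215) with blue the leftmost bar (379,214); cutter spans (223–347, 192–230) with its stop on the left (246,200). The side view agrees. Next I refine the yaws and centres by segmentation.

```bash
python3 - <<'E'
from h import *
im=cv2.imread("pics/t0.png"); hsv=cv2.cvtColor(im,cv2.COLOR_BGR2HSV)
def seg(name,lo,hi,box,z):
    m=cv2.inRange(hsv,lo,hi); k=np.zeros_like(m); l,t,r,b=box; k[t:b,l:r]=m[t:b,l:r]
    n,L,s,c=cv2.connectedComponentsWithStats(k); i=1+s[1:,4].argmax(); ys,xs=np.where(L==i)
    W=np.array([onz("top",(x,y),z)[:2] for x,y in zip(xs,ys)]); 
    r=cv2.minAreaRect((W*1000).astype(np.float32)); ev=np.linalg.svd(W-W.mean(0),full_matrices=False)[2][0]
    print(name,len(xs),"mean",W.mean(0).round(4),"rect",np.round(r[0],1),np.round(r[1],1),round(r[2],1),"pca deg",np.degrees(np.arctan2(ev[1],ev[0])).round(2))
seg("blue",(110,120,40),(130,255,255),(350,170,450,260),.06)
seg("green",(60,120,40),(85,255,255),(385,170,450,260),.06)
seg("amber",(5,200,150),(15,255,255),(410,170,450,260),.06)
seg("cutter",(60,80,30),(95,255,255),(210,170,360,250),.012)
cv2.imwrite("pics/c0.png",np.hstack([cv2.resize(im[175:250,215:355],None,fx=5,fy=5,interpolation=cv2.INTER_CUBIC)]))
E
```

```text
blue 399 mean [ 0.5277 -0.2618] rect [ 529.1 -261.9] [196.3  27.8] 2.0 pca deg -177.9
green 383 mean [ 0.5199 -0.3416] rect [ 521.3 -341.5] [196.6  27.3] 2.2 pca deg -178.02Traceback (most recent call last):
  File "<stdin>", line 11, in <module>
  File "<stdin>", line 5, in seg
ValueError: attempt to get argmax of an empty sequence
```

```bash
python3 - <<'E'
from h import *
im=cv2.imread("pics/t0.png"); hsv=cv2.cvtColor(im,cv2.COLOR_BGR2HSV)
print(hsv[190:232:8,423].tolist(),hsv[215,230:345:12].tolist())
m=cv2.inRange(hsv,(60,80,20),(95,255,255)); k=np.zeros_like(m); k[170:250,210:360]=m[170:250,210:360]
n,L,s,c=cv2.connectedComponentsWithStats(k); i=1+s[1:,4].argmax(); ys,xs=np.where(L==i)
print(s[i])
for z in(.0,.012,):
    # lower edge (near robot) points and right/left ends
    def e(cols,f): 
        P=np.array([onz("top",(c,f(ys[xs==c])),z)[:2] for c in cols]); return np.polyfit(P[:,1],P[:,0],1),P.mean(0)
    for f,off in((np.max,.5),(np.min,-.5)):
        p,mn=e(range(285,343),lambda a:f(a)+off); print(z,"edge slope dx/dy deg",np.degrees(np.arctan(p[0])).round(2),mn.round(4))
    R=[onz("top",(xs[ys==r].max()+.5,r),z)[1] for r in range(200,224)]; Lf=[onz("top",(xs[ys==r].min()-.5,r),z)[1] for r in range(200,224)]
    print("ends y",np.median(R),np.median(Lf))
cv2.imwrite("pics/c0.png",cv2.resize(im[175:250,215:355],None,fx=5,fy=5,interpolation=cv2.INTER_CUBIC))
E
```

```text
[[12, 211, 133], [13, 232, 146], [14, 229, 148], [14, 222, 148], [14, 227, 147], [14, 221, 148]] [[70, 93, 82], [70, 93, 82], [70, 93, 82], [70, 88, 84], [71, 93, 82], [70, 95, 70], [70, 93, 82], [70, 93, 82], [69, 42, 86], [60, 21, 99]]
[ 224  185  122   45 2779]
0.0 edge slope dx/dy deg 1.41 [ 0.482  -0.0255]
0.0 edge slope dx/dy deg 3.17 [ 0.6078 -0.0272]
ends y -0.14405096474966908 0.3139570788093563
0.012 edge slope dx/dy deg 1.41 [ 0.481  -0.0245]
0.012 edge slope dx/dy deg 3.17 [ 0.6058 -0.0263]
ends y -0.14219024154910706 0.31228915251233025
```

View pics/c0.png

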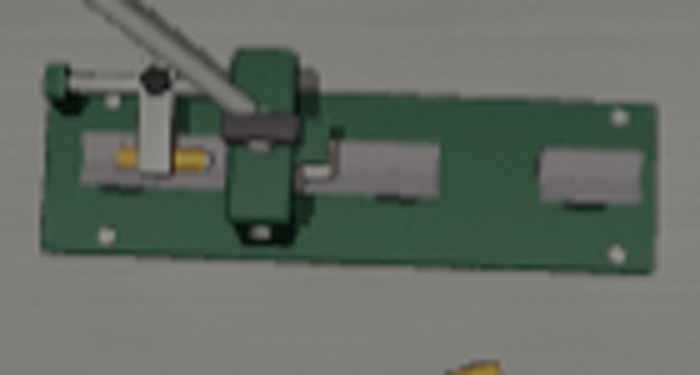

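Crop: V pieces span x≈330–440 and 540–642 (crop px), so the finger gap is centred at ≈490. The brass barrel stands out to the right of the stop block, 177→208. I'll extract the V positions numerically.

```bash
python3 - <<'E'
from h import *
im=np.median([eyes.snapshot("top") for _ in range(4)],0).astype(np.uint8)[:,:,::-1]; hsv=cv2.cvtColor(np.ascontiguousarray(im),cv2.COLOR_BGR2HSV)
g=im[:,:,1].astype(float)-im[:,:,2]   # green-red: high on frame, ~0 on aluminium
z=.075
def cross(v,lo):  # subpixel crossings of profile
    return [i+(lo-v[i])/(v[i+1]-v[i]) for i in range(len(v)-1) if (v[i]-lo)*(v[i+1]-lo)<0]
th=12
pts=[]
for c in list(range(286,300))+list(range(326,341)):
    x=[196+t for t in cross(g[196:222,c],th)]
    if len(x)==2:
        a=onz("top",(c,x[0]),z);b=onz("top",(c,x[1]),z); pts.append([(a[1]+b[1])/2,(a[0]+b[0])/2,a[0]-b[0]])
    else: print(c,x)
pts=np.array(pts); p=np.polyfit(pts[:,0],pts[:,1],1); print("axis x=",p,"deg",np.degrees(np.arctan(p[0])),"width",np.median(pts[:,2]),"res",np.std(pts[:,1]-np.polyval(p,pts[:,0])))
for r in range(205,214,2):
    x=[294+t for t in cross(g[r,294:352],th)]; print(r,np.round([onz("top",(u,r),z)[1] for u in x],4))
a=eyes.snapshot("side")
# frame edges
for r in(222,225): 
    v=g[r,215:355]; x=[215+t for t in cross(v,12)]; print(r,np.round([onz("top",(u,r),.012)[1] for u in x],4))
print(g[205:212,240:262].astype(int).tolist())
E
```

```text
296 [np.float64(214.5)]
297 [np.float64(214.5)]
298 [np.float64(214.3)]
299 [np.float64(213.8)]
327 [np.float64(215.1578947368421)]
337 [np.float64(197.125), np.float64(199.14285714285714), np.float64(204.6), np.float64(215.26315789473685)]
338 [np.float64(196.42857142857142), np.float64(199.73333333333332), np.float64(204.57142857142858), np.float64(215.22222222222223)]
339 [np.float64(196.72222222222223), np.float64(199.5), np.float64(204.5909090909091), np.float64(215.21052631578948)]
340 [np.float64(197.77777777777777), np.float64(198.4), np.float64(204.5909090909091), np.float64(215.26315789473685)]
axis x= [0.04334856 0.54382792] deg 2.482135464175928 width 0.041127371533592416 res 0.0005579919137113202
205 [ 0.0194 -0.0538 -0.1265 -0.1374]
207 [ 0.0198 -0.0507 -0.1369]
209 [ 0.02   -0.0504 -0.1255 -0.1366]
211 [ 0.0202 -0.0523 -0.125  -0.1364]
213 [ 0.0201 -0.0523 -0.1256 -0.1362]
222 [ 0.3147  0.271   0.2597 -0.1447]
225 [-0.1095 -0.1216 -0.1443]
[[-31, -32, -16, -1, -2, 0, 0, -2, -2, -13, -33, -33, -34, -33, -31, -29, -4, -3, -4, -3, 2, 29], [-24, -23, -10, 0, -1, -1, -1, -2, -1, -10, -19, -19, -19, -19, -20, -19, -2, -2, -2, -3, 5, 28], [-28, -27, -7, -1, -1, -1, -2, -2, -1, -13, -24, -22, -22, -24, -24, -21, -1, -2, -4, -3, 5, 28], [-21, -21, -6, -1, 0, -1, -2, -2, -1, -11, -30, -31, -30, -30, -31, -27, -2, -4, -3, -3, 7, 28], [-4, -4, -3, -1, -1, -1, -1, -1, -1, -4, -10, -10, -10, -11, -11, -11, -3, -3, -4, -2, 9, 29], [-3, -3, -3, -2, -3, -2, -2, -2, -2, -3, -4, -4, -4, -3, -3, -3, -4, -4, -4, -2, 12, 29], [0, 0, -1, -1, 0, 0, 0, -2, -4, -4, -4, -3, -4, -4, -3, -4, -4, -3, -4, -3, 16, 29]]
```

```bash
cat >> h.py <<'E'
from scipy.spatial.transform import Rotation as Ro
def plan(P,yaw,n,s=None,P0=None,rpy0=None):
    "rows from the present pose (or P0) to P, tool down at yaw, n rows"
    s=manip.sense(); p=np.array(P0 if P0 is not None else s["position"],float); R=Ro.from_euler("xyz",rpy0 if rpy0 is not None else s["eef_rot"])
    G=Ro.from_euler("xyz",[np.pi,0,yaw]); rv=(R.inv()*G).as_rotvec()/n; d=(np.array(P)-p)/n
    for i in range(n):
        print("row",np.round(R.inv().apply(d)/.05,2).tolist(),np.round(np.degrees(rv)/6,2).tolist()); R=R*Ro.from_rotvec(rv)
def st():
    s=manip.sense(); print({k:np.round(s[k],4).tolist() for k in("clock","position","eef_rot","force","width","gripper_force")})
E
python3 - <<'E'
from h import *
st(); plan([.5285,-.262,.15],.035,15)
for c,z in((239.0,.08),(249.5,.085),(255.7,.085),(257,.083)): print(c,onz("top",(c,207),z).round(4))
E
```

```text
{'clock': 1.25, 'position': [0.1516, -0.5547, 0.2387], 'eef_rot': [-3.1416, -0.0, 0.2668], 'force': [0.3817, 0.68, -0.1308], 'width': 0.0883, 'gripper_force': 0.0}
row [0.59, -0.24, 0.12] [-0.0, -0.0, 0.15]
row [0.58, -0.25, 0.12] [-0.0, -0.0, 0.15]
row [0.58, -0.26, 0.12] [-0.0, -0.0, 0.15]
row [0.58, -0.27, 0.12] [-0.0, -0.0, 0.15]
row [0.57, -0.28, 0.12] [-0.0, -0.0, 0.15]
row [0.57, -0.29, 0.12] [-0.0, -0.0, 0.15]
row [0.56, -0.3, 0.12] [-0.0, -0.0, 0.15]
row [0.56, -0.31, 0.12] [-0.0, -0.0, 0.15]
row [0.55, -0.31, 0.12] [-0.0, -0.0, 0.15]
row [0.55, -0.32, 0.12] [-0.0, -0.0, 0.15]
row [0.54, -0.33, 0.12] [-0.0, -0.0, 0.15]
row [0.54, -0.34, 0.12] [-0.0, -0.0, 0.15]
row [0.53, -0.35, 0.12] [-0.0, -0.0, 0.15]
row [0.53, -0.36, 0.12] [-0.0, -0.0, 0.15]
row [0.52, -0.36, 0.12] [-0.0, -0.0, 0.15]
239.0 [0.5513 0.2475 0.08  ]
249.5 [0.5505 0.2094 0.085 ]
255.7 [0.5504 0.1872 0.085 ]
257 [0.5506 0.1826 0.083 ]
```

Emit:
{"name": "servo_tool", "arguments": {
  "motion": [
    {"dx":0.59,"dy":-0.24,"dz":0.12,"rz":0.15,"claw":-0.3},
    {"dx":0.58,"dy":-0.25,"dz":0.12,"rz":0.15,"claw":-0.3},
    {"dx":0.58,"dy":-0.26,"dz":0.12,"rz":0.15,"claw":-0.3},
    {"dx":0.58,"dy":-0.27,"dz":0.12,"rz":0.15,"claw":-0.3},
    {"dx":0.57,"dy":-0.28,"dz":0.12,"rz":0.15,"claw":-0.3}
  ]
}}

```text
invalid input
```

Emit:
{"name": "servo_tool", "arguments": {
  "motion": [
    {"dx":0.57,"dy":-0.29,"dz":0.12,"rz":0.15,"claw":-0.3},
    {"dx":0.56,"dy":-0.3,"dz":0.12,"rz":0.15,"claw":-0.3},
    {"dx":0.56,"dy":-0.31,"dz":0.12,"rz":0.15,"claw":-0.3},
    {"dx":0.55,"dy":-0.31,"dz":0.12,"rz":0.15,"claw":-0.3},
    {"dx":0.55,"dy":-0.32,"dz":0.12,"rz":0.15,"claw":-0.3}
  ]
}}

```text
invalid input
```

Emit:
{"name": "servo_tool", "arguments": {
  "motion": [
    {"dx":0.54,"dy":-0.33,"dz":0.12,"rz":0.15,"claw":-0.3},
    {"dx":0.54,"dy":-0.34,"dz":0.12,"rz":0.15,"claw":-0.3},
    {"dx":0.53,"dy":-0.35,"dz":0.12,"rz":0.15,"claw":-0.3},
    {"dx":0.53,"dy":-0.36,"dz":0.12,"rz":0.15,"claw":-0.3},
    {"dx":0.52,"dy":-0.36,"dz":0.12,"rz":0.15,"claw":-0.3}
  ]
}}

```text
invalid input
```

Emit:
{"name": "servo_tool", "arguments": {
  "motion": [
    {},
    {},
    {},
    {},
    {}
  ]
}}

```text
invalid input
```

```bash
python3 - <<'E'
from h import *
snap("side","s1.png"); st(); plan([.5285,-.262,.041],.035,5)
im=cv2.imread("pics/s1.png"); cv2.imwrite("pics/s1c.png",cv2.resize(im[90:250,250:450],None,fx=3.7,fy=3.7,interpolation=cv2.INTER_CUBIC))
E
```

```text
{'clock': 1.3, 'position': [0.1516, -0.5547, 0.2387], 'eef_rot': [3.1416, -0.0, 0.2667], 'force': [0.2421, 0.5708, 0.2618], 'width': 0.0881, 'gripper_force': 0.0}
row [1.76, -0.73, 0.79] [0.0, -0.0, 0.44]
row [1.73, -0.81, 0.79] [0.0, -0.0, 0.44]
row [1.69, -0.89, 0.79] [0.0, -0.0, 0.44]
row [1.64, -0.97, 0.79] [0.0, -0.0, 0.44]
row [1.6, -1.04, 0.79] [0.0, -0.0, 0.44]
```

View pics/s1c.png

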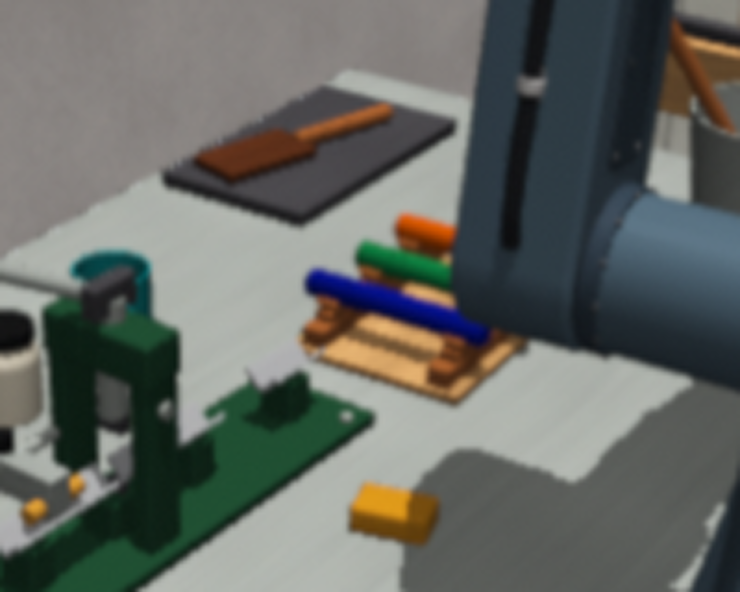

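The arm has not moved, because the calls were refused. The picture shows the blue bar nearest the cutter, (310–490, 270–340) in the crop. I'll retry with every key filled in.

Emit:
{"name": "servo_tool", "arguments": {
  "motion": [
    {"dx":0.59,"dy":-0.24,"dz":0.12,"rx":0,"ry":0,"rz":0.15,"claw":-0.3},
    {"dx":0.58,"dy":-0.25,"dz":0.12,"rx":0,"ry":0,"rz":0.15,"claw":-0.3},
    {"dx":0.58,"dy":-0.26,"dz":0.12,"rx":0,"ry":0,"rz":0.15,"claw":-0.3},
    {"dx":0.58,"dy":-0.27,"dz":0.12,"rx":0,"ry":0,"rz":0.15,"claw":-0.3},
    {"dx":0.57,"dy":-0.28,"dz":0.12,"rx":0,"ry":0,"rz":0.15,"claw":-0.3}
  ],
  "force": 25
}}

```text
clock: 1.92
position: [0.2783, -0.457, 0.2087]
eef_rot: [3.141, -0.0, 0.188]
force: [0.5, 0.2, -0.7]
width: 0.0573
gripper_force: 0.0
```

Emit:
{"name": "servo_tool", "arguments": {
  "motion": [
    {"dx":0.57,"dy":-0.29,"dz":0.12,"rx":0,"ry":0,"rz":0.15,"claw":-0.3},
    {"dx":0.56,"dy":-0.3,"dz":0.12,"rx":0,"ry":0,"rz":0.15,"claw":-0.3},
    {"dx":0.56,"dy":-0.31,"dz":0.12,"rx":0,"ry":0,"rz":0.15,"claw":-0.3},
    {"dx":0.55,"dy":-0.31,"dz":0.12,"rx":0,"ry":0,"rz":0.15,"claw":-0.3},
    {"dx":0.55,"dy":-0.32,"dz":0.12,"rx":0,"ry":0,"rz":0.15,"claw":-0.3}
  ]
}}

```text
clock: 2.55
position: [0.4042, -0.3596, 0.1787]
eef_rot: [3.141, -0.0, 0.109]
force: [0.0, -0.0, -0.4]
width: 0.0571
gripper_force: 0.0
```

Emit:
{"name": "servo_tool", "arguments": {
  "motion": [
    {"dx":0.54,"dy":-0.33,"dz":0.12,"rx":0,"ry":0,"rz":0.15,"claw":-0.3},
    {"dx":0.54,"dy":-0.34,"dz":0.12,"rx":0,"ry":0,"rz":0.15,"claw":-0.3},
    {"dx":0.53,"dy":-0.35,"dz":0.12,"rx":0,"ry":0,"rz":0.15,"claw":-0.3},
    {"dx":0.53,"dy":-0.36,"dz":0.12,"rx":0,"ry":0,"rz":0.15,"claw":-0.3},
    {"dx":0.52,"dy":-0.36,"dz":0.12,"rx":0,"ry":0,"rz":0.15,"claw":-0.3}
  ]
}}

```text
clock: 3.18
position: [0.53, -0.2624, 0.1486]
eef_rot: [3.141, -0.0, 0.031]
force: [-0.1, -0.4, 0.1]
width: 0.0572
gripper_force: 0.0
```

Emit:
{"name": "servo_tool", "arguments": {
  "motion": [
    {"dx":0,"dy":0,"dz":0,"rx":0,"ry":0,"rz":0,"claw":-0.3},
    {"dx":0,"dy":0,"dz":0,"rx":0,"ry":0,"rz":0,"claw":-0.3},
    {"dx":0,"dy":0,"dz":0,"rx":0,"ry":0,"rz":0,"claw":-0.3},
    {"dx":0,"dy":0,"dz":0,"rx":0,"ry":0,"rz":0,"claw":-0.3},
    {"dx":0,"dy":0,"dz":0,"rx":0,"ry":0,"rz":0,"claw":-0.3}
  ]
}}

```text
clock: 3.8
position: [0.5289, -0.2636, 0.1489]
eef_rot: [3.141, -0.0, 0.03]
force: [-0.1, 0.5, 1.2]
width: 0.0575
gripper_force: 0.0
```

```bash
python3 - <<'E'
from h import *
im=snap("side","s2.png"); st(); plan([.5285,-.262,.041],.035,5)
for q in("blue_bar_center",): print(eyes.mark_of("side",q)[:1])
print(proj("side",[[.5285,-.262,.15],[.5285,-.262,.058],[.4285,-.2655,.058],[.6285,-.2585,.058]]))
im=cv2.imread("pics/s2.png"); cv2.imwrite("pics/s2c.png",cv2.resize(im[90:230,300:440],None,fx=4,fy=4,interpolation=cv2.INTER_CUBIC))
E
```

```text
{'clock': 3.85, 'position': [0.529, -0.2634, 0.1489], 'eef_rot': [3.1415, -0.0001, 0.0306], 'force': [0.6591, 0.3898, -0.3067], 'width': 0.0569, 'gripper_force': 0.0}
row [-0.0, -0.01, 0.43] [0.0, -0.0, -0.01]
row [-0.0, -0.01, 0.43] [0.0, -0.0, -0.01]
row [-0.0, -0.01, 0.43] [0.0, -0.0, -0.01]
row [-0.0, -0.01, 0.43] [0.0, -0.0, -0.01]
row [-0.0, -0.01, 0.43] [0.0, -0.0, -0.01]
[{'location': [356.1, 169.5], 'conf': 0.88}]
[[357.91470767 149.35823482]
 [356.88659106 172.47120277]
 [381.5008094  180.00971901]
 [333.42317304 165.33442113]]
```

View pics/s2c.png

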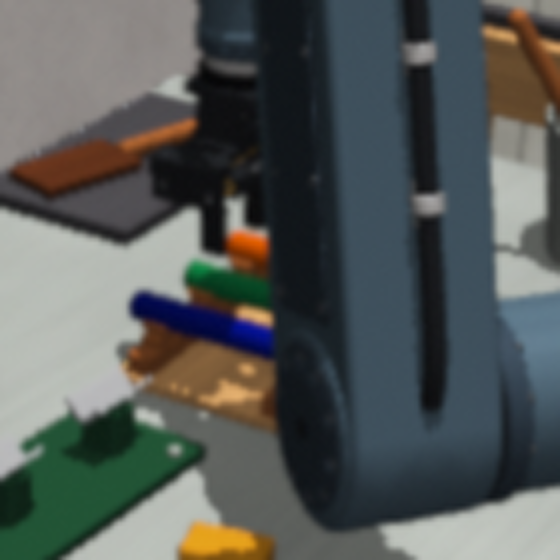

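The gripper hangs open over the blue bar. The predicted bar end (133,301) matches the picture (135,303). Descend and grip.

Emit:
{"name": "servo_tool", "arguments": {
  "motion": [
    {"dx":0,"dy":-0.01,"dz":0.44,"rx":0,"ry":0,"rz":-0.01,"claw":-0.3},
    {"dx":0,"dy":-0.01,"dz":0.44,"rx":0,"ry":0,"rz":-0.01,"claw":-0.3},
    {"dx":0,"dy":0,"dz":0.44,"rx":0,"ry":0,"rz":-0.01,"claw":-0.3},
    {"dx":0,"dy":0,"dz":0.44,"rx":0,"ry":0,"rz":0,"claw":-0.3},
    {"dx":0,"dy":0,"dz":0.44,"rx":0,"ry":0,"rz":0,"claw":-0.3}
  ]
}}

```text
clock: 4.53
position: [0.5292, -0.2622, 0.0381]
eef_rot: [3.141, -0.0, 0.034]
force: [0.1, -0.9, -0.1]
width: 0.0571
gripper_force: 0.0
```

Emit:
{"name": "servo_tool", "arguments": {
  "motion": [
    {"dx":0,"dy":0,"dz":0,"rx":0,"ry":0,"rz":0,"claw":-0.3},
    {"dx":0,"dy":0,"dz":0,"rx":0,"ry":0,"rz":0,"claw":0.1},
    {"dx":0,"dy":0,"dz":0,"rx":0,"ry":0,"rz":0,"claw":0.25},
    {"dx":0,"dy":0,"dz":0,"rx":0,"ry":0,"rz":0,"claw":0.3},
    {"dx":0,"dy":0,"dz":0,"rx":0,"ry":0,"rz":0,"claw":0.5}
  ],
  "force": 25
}}

```text
clock: 5.15
position: [0.5296, -0.2616, 0.0395]
eef_rot: [-3.141, -0.001, 0.034]
force: [0.2, 4.5, 5.7]
width: 0.0288
gripper_force: 24.2
```

Emit:
{"name": "servo_tool", "arguments": {
  "motion": [
    {"dx":0,"dy":0,"dz":0,"rx":0,"ry":0,"rz":0,"claw":1},
    {"dx":0,"dy":0,"dz":0,"rx":0,"ry":0,"rz":0,"claw":1},
    {"dx":0,"dy":0,"dz":0,"rx":0,"ry":0,"rz":0,"claw":1},
    {"dx":0,"dy":0,"dz":-0.1,"rx":0,"ry":0,"rz":0,"claw":1},
    {"dx":0,"dy":0,"dz":-0.1,"rx":0,"ry":0,"rz":0,"claw":1}
  ],
  "force": 25
}}

```text
clock: 5.78
position: [0.5285, -0.262, 0.0483]
eef_rot: [-3.141, 0.001, 0.034]
force: [0.1, -0.3, -4.8]
width: 0.0286
gripper_force: 25.0
```

```bash
python3 - <<'E'
from h import *
plan([.5446,-.0165,.168],1.531,15,P0=[.5285,-.262,.168],rpy0=[np.pi,0,.034])
E
```

```text
row [0.03, -0.33, -0.0] [0.0, 0.0, -0.95]
row [0.06, -0.32, -0.0] [0.0, 0.0, -0.95]
row [0.1, -0.31, -0.0] [0.0, 0.0, -0.95]
row [0.13, -0.3, -0.0] [0.0, 0.0, -0.95]
row [0.16, -0.29, -0.0] [0.0, 0.0, -0.95]
row [0.18, -0.27, -0.0] [0.0, 0.0, -0.95]
row [0.21, -0.25, -0.0] [0.0, 0.0, -0.95]
row [0.23, -0.23, -0.0] [0.0, 0.0, -0.95]
row [0.26, -0.2, -0.0] [0.0, 0.0, -0.95]
row [0.28, -0.18, -0.0] [0.0, 0.0, -0.95]
row [0.29, -0.15, -0.0] [0.0, 0.0, -0.95]
row [0.31, -0.12, -0.0] [0.0, 0.0, -0.95]
row [0.32, -0.09, -0.0] [0.0, 0.0, -0.95]
row [0.32, -0.06, -0.0] [0.0, 0.0, -0.95]
row [0.33, -0.02, -0.0] [0.0, 0.0, -0.95]
```

Emit:
{"name": "servo_tool", "arguments": {
  "motion": [
    {"dx":0,"dy":0,"dz":-0.4,"rx":0,"ry":0,"rz":0,"claw":1},
    {"dx":0,"dy":0,"dz":-0.5,"rx":0,"ry":0,"rz":0,"claw":1},
    {"dx":0,"dy":0,"dz":-0.5,"rx":0,"ry":0,"rz":0,"claw":1},
    {"dx":0,"dy":0,"dz":-0.5,"rx":0,"ry":0,"rz":0,"claw":1},
    {"dx":0,"dy":0,"dz":-0.5,"rx":0,"ry":0,"rz":0,"claw":1}
  ]
}}

```text
clock: 6.4
position: [0.5291, -0.2623, 0.1708]
eef_rot: [3.141, -0.001, 0.034]
force: [-0.0, -0.4, -3.7]
width: 0.0286
gripper_force: 25.0
```

Emit:
{"name": "servo_tool", "arguments": {
  "motion": [
    {"dx":0.03,"dy":-0.33,"dz":0,"rx":0,"ry":0,"rz":-0.95,"claw":1},
    {"dx":0.06,"dy":-0.32,"dz":0,"rx":0,"ry":0,"rz":-0.95,"claw":1},
    {"dx":0.1,"dy":-0.31,"dz":0,"rx":0,"ry":0,"rz":-0.95,"claw":1},
    {"dx":0.13,"dy":-0.3,"dz":0,"rx":0,"ry":0,"rz":-0.95,"claw":1},
    {"dx":0.16,"dy":-0.29,"dz":0,"rx":0,"ry":0,"rz":-0.95,"claw":1}
  ]
}}

```text
clock: 7.02
position: [0.5347, -0.1799, 0.17]
eef_rot: [3.141, -0.0, 0.535]
force: [-0.2, 0.4, -3.7]
width: 0.029
gripper_force: 25.0
```

Emit:
{"name": "servo_tool", "arguments": {
  "motion": [
    {"dx":0.18,"dy":-0.27,"dz":0,"rx":0,"ry":0,"rz":-0.95,"claw":1},
    {"dx":0.21,"dy":-0.25,"dz":0,"rx":0,"ry":0,"rz":-0.95,"claw":1},
    {"dx":0.23,"dy":-0.23,"dz":0,"rx":0,"ry":0,"rz":-0.95,"claw":1},
    {"dx":0.26,"dy":-0.2,"dz":0,"rx":0,"ry":0,"rz":-0.95,"claw":1},
    {"dx":0.28,"dy":-0.18,"dz":0,"rx":0,"ry":0,"rz":-0.95,"claw":1}
  ]
}}

```text
clock: 7.65
position: [0.5402, -0.0982, 0.17]
eef_rot: [3.14, -0.0, 1.032]
force: [-0.5, -0.8, -4.5]
width: 0.0285
gripper_force: 25.0
```

Emit:
{"name": "servo_tool", "arguments": {
  "motion": [
    {"dx":0.29,"dy":-0.15,"dz":0,"rx":0,"ry":0,"rz":-0.95,"claw":1},
    {"dx":0.31,"dy":-0.12,"dz":0,"rx":0,"ry":0,"rz":-0.95,"claw":1},
    {"dx":0.32,"dy":-0.09,"dz":0,"rx":0,"ry":0,"rz":-0.95,"claw":1},
    {"dx":0.32,"dy":-0.06,"dz":0,"rx":0,"ry":0,"rz":-0.95,"claw":1},
    {"dx":0.33,"dy":-0.02,"dz":0,"rx":0,"ry":0,"rz":-0.95,"claw":1}
  ]
}}

```text
clock: 8.28
position: [0.5459, -0.0161, 0.17]
eef_rot: [3.14, 0.0, 1.53]
force: [0.7, 0.4, -4.4]
width: 0.0286
gripper_force: 25.0
```

Emit:
{"name": "servo_tool", "arguments": {
  "motion": [
    {"dx":0,"dy":0,"dz":0,"rx":0,"ry":0,"rz":0,"claw":1},
    {"dx":0,"dy":0,"dz":0,"rx":0,"ry":0,"rz":0,"claw":1},
    {"dx":0,"dy":0,"dz":0,"rx":0,"ry":0,"rz":0,"claw":1},
    {"dx":0,"dy":0,"dz":0,"rx":0,"ry":0,"rz":0,"claw":1},
    {"dx":0,"dy":0,"dz":0,"rx":0,"ry":0,"rz":0,"claw":1}
  ]
}}

```text
clock: 8.9
position: [0.5458, -0.0167, 0.1687]
eef_rot: [-3.142, 0.0, 1.526]
force: [-0.1, 0.3, -3.9]
width: 0.029
gripper_force: 25.0
```

```bash
python3 - <<'E'
from h import *
snap("side","s3.png"); snap("top","t3.png"); st(); plan([.5446,-.0165,.075],1.531,5)
for n,z in(("side",.08),("top",.08)):
  for q in("blue_bar_center","rest_mid"): print(n,q,eyes.mark_of(n,q)[:1])
p=manip.sense()["position"]; print(proj("side",[p,[.5446,-.0165,.08]]))
a=cv2.imread("pics/s3.png")[130:280,230:380]; b=cv2.imread("pics/t3.png")[140:290,230:380]
cv2.imwrite("pics/c3.png",cv2.resize(np.hstack([a,b]),None,fx=2.6,fy=2.6,interpolation=cv2.INTER_CUBIC))
E
```

```text
{'clock': 9.0, 'position': [0.5458, -0.0165, 0.1687], 'eef_rot': [-3.1415, -0.0, 1.5262], 'force': [0.5538, -0.5635, -3.718], 'width': 0.0291, 'gripper_force': 25.0197}
row [-0.0, -0.0, 0.37] [-0.0, -0.0, -0.01]
row [-0.0, -0.0, 0.37] [-0.0, -0.0, -0.01]
row [-0.0, -0.0, 0.37] [-0.0, -0.0, -0.01]
row [-0.0, -0.0, 0.37] [-0.0, -0.0, -0.01]
row [-0.0, -0.0, 0.37] [-0.0, -0.0, -0.01]
side blue_bar_center [{'location': [310.6, 162.8], 'conf': 0.62}]
side rest_mid [{'location': [312.5, 193.4], 'conf': 0.74}]
top blue_bar_center [{'location': [315.1, 201.1], 'conf': 0.7}]
top rest_mid [{'location': [309.7, 210.2], 'conf': 0.96}]
[[312.61386281 169.50035446]
 [312.98102611 193.57747306]]
```

View pics/c3.png

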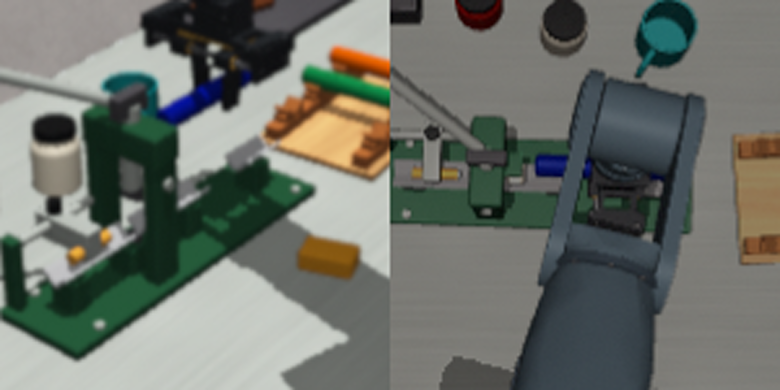

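The bar is held level over the gap. In the top crop its front end is at ≈(536,165), short of the hold-down. I'll check the alignment numerically while lowering.

Emit:
{"name": "servo_tool", "arguments": {
  "motion": [
    {"dx":0,"dy":0,"dz":0.37,"rx":0,"ry":0,"rz":-0.01,"claw":1},
    {"dx":0,"dy":0,"dz":0.37,"rx":0,"ry":0,"rz":-0.01,"claw":1},
    {"dx":0,"dy":0,"dz":0.37,"rx":0,"ry":0,"rz":-0.01,"claw":1},
    {"dx":0,"dy":0,"dz":0.37,"rx":0,"ry":0,"rz":-0.01,"claw":1},
    {"dx":0,"dy":0,"dz":0.3,"rx":0,"ry":0,"rz":-0.01,"claw":1}
  ]
}}

```text
clock: 9.82
position: [0.5453, -0.0163, 0.078]
eef_rot: [-3.14, -0.0, 1.532]
force: [0.4, 0.7, -3.8]
width: 0.0287
gripper_force: 25.0
```

```bash
python3 - <<'E'
from h import *
im=snap("top","t4.png")[:,:,::-1]; snap("side","s4.png"); st()
hsv=cv2.cvtColor(np.ascontiguousarray(im),cv2.COLOR_BGR2HSV); m=cv2.inRange(hsv,(110,120,40),(130,255,255)); m[:, :230]=0;m[:,360:]=0; m[:180]=0;m[240:]=0
ys,xs=np.where(m); print(len(xs),xs.min(),xs.max())
z=manip.sense()["position"][2]+.019
for c in range(xs.min(),xs.max()+1):
    r=ys[xs==c]
    if len(r)>5: print(c,np.round(onz("top",(c,(r.min()+r.max())/2),z)[:2],4),len(r))
p=manip.sense()["position"]; plan([.5446,-.0165,.062],1.531,5)
a=cv2.imread("pics/s4.png")[130:280,230:380]; b=cv2.imread("pics/t4.png")[160:260,240:360]
cv2.imwrite("pics/c4.png",cv2.resize(a,None,fx=4,fy=4,interpolation=cv2.INTER_CUBIC))
E
```

```text
{'clock': 9.925, 'position': [0.5443, -0.0161, 0.0774], 'eef_rot': [-3.1377, -0.0008, 1.5317], 'force': [-0.5485, 0.5277, -4.2455], 'width': 0.0287, 'gripper_force': 25.0217}
108 286 329
286 [0.5484 0.0789] 7
287 [0.5466 0.0754] 8
288 [0.5466 0.0718] 8
289 [0.5466 0.0683] 8
290 [0.5466 0.0647] 8
291 [0.5466 0.0612] 8
292 [0.5466 0.0576] 8
293 [0.5466 0.0541] 8
294 [0.5466 0.0505] 8
295 [0.5483 0.047 ] 7
304 [0.5446 0.015 ] 7
305 [0.5428 0.0115] 6
row [-0.0, 0.0, 0.06] [-0.01, -0.0, 0.0]
row [-0.0, 0.0, 0.06] [-0.01, -0.0, 0.0]
row [-0.0, 0.0, 0.06] [-0.01, -0.0, 0.0]
row [-0.0, 0.0, 0.06] [-0.01, -0.0, 0.0]
row [-0.0, 0.0, 0.06] [-0.01, -0.0, 0.0]
```

View pics/c4.png

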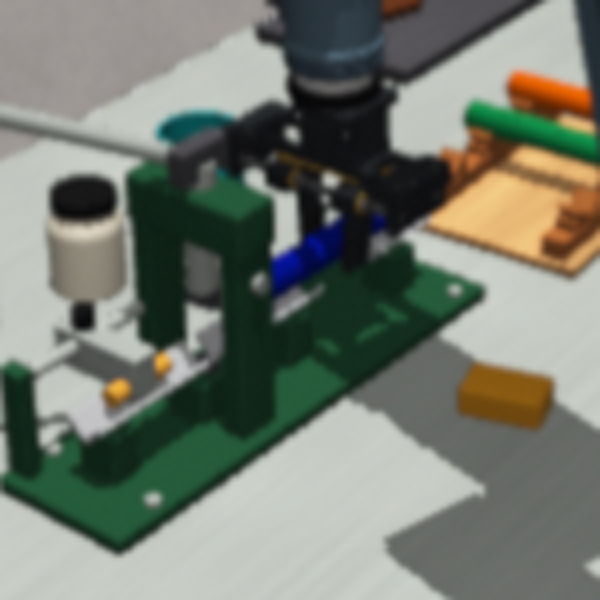

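The bar sits over the groove, within about 2 mm sideways and 3 mm lengthways. Lower gently.

Emit:
{"name": "servo_tool", "arguments": {
  "motion": [
    {"dx":0,"dy":0,"dz":0.08,"rx":0,"ry":0,"rz":0,"claw":1},
    {"dx":0,"dy":0,"dz":0.08,"rx":0,"ry":0,"rz":0,"claw":1},
    {"dx":0,"dy":0,"dz":0.06,"rx":0,"ry":0,"rz":0,"claw":1},
    {"dx":0,"dy":0,"dz":0.04,"rx":0,"ry":0,"rz":0,"claw":1},
    {"dx":0,"dy":0,"dz":0.02,"rx":0,"ry":0,"rz":0,"claw":1}
  ]
}}

```text
clock: 10.55
position: [0.5458, -0.0164, 0.0657]
eef_rot: [3.142, 0.0, 1.532]
force: [0.5, -0.3, -4.6]
width: 0.029
gripper_force: 25.0
```

Emit:
{"name": "servo_tool", "arguments": {
  "motion": [
    {"dx":0,"dy":0,"dz":0.02,"rx":0,"ry":0,"rz":0,"claw":1},
    {"dx":0,"dy":0,"dz":0.02,"rx":0,"ry":0,"rz":0,"claw":1},
    {"dx":0,"dy":0,"dz":0.02,"rx":0,"ry":0,"rz":0,"claw":1},
    {"dx":0,"dy":0,"dz":0,"rx":0,"ry":0,"rz":0,"claw":1},
    {"dx":0,"dy":0,"dz":0,"rx":0,"ry":0,"rz":0,"claw":1}
  ]
}}

```text
clock: 11.18
position: [0.5458, -0.0164, 0.0627]
eef_rot: [-3.142, -0.0, 1.532]
force: [-0.8, 0.4, -3.9]
width: 0.029
gripper_force: 25.0
```

Emit:
{"name": "servo_tool", "arguments": {
  "motion": [
    {"dx":0,"dy":0,"dz":0.01,"rx":0,"ry":0,"rz":0,"claw":1},
    {"dx":0,"dy":0,"dz":0.01,"rx":0,"ry":0,"rz":0,"claw":1},
    {"dx":0,"dy":0,"dz":0.01,"rx":0,"ry":0,"rz":0,"claw":1},
    {"dx":0,"dy":0,"dz":0,"rx":0,"ry":0,"rz":0,"claw":1},
    {"dx":0,"dy":0,"dz":0,"rx":0,"ry":0,"rz":0,"claw":1}
  ]
}}

```text
clock: 11.8
position: [0.5459, -0.0164, 0.0623]
eef_rot: [3.142, 0.0, 1.532]
force: [-6.1, 0.9, 8.2]
width: 0.0288
gripper_force: 24.0
```

Touching the +x wall slightly early, so shift 1.5 mm toward −x.

Emit:
{"name": "servo_tool", "arguments": {
  "motion": [
    {"dx":0,"dy":-0.01,"dz":0,"rx":0,"ry":0,"rz":0,"claw":1},
    {"dx":0,"dy":-0.01,"dz":0,"rx":0,"ry":0,"rz":0,"claw":1},
    {"dx":0,"dy":-0.01,"dz":0,"rx":0,"ry":0,"rz":0,"claw":1},
    {"dx":0,"dy":0,"dz":0,"rx":0,"ry":0,"rz":0,"claw":1},
    {"dx":0,"dy":0,"dz":0,"rx":0,"ry":0,"rz":0,"claw":1}
  ]
}}

```text
clock: 12.42
position: [0.545, -0.0165, 0.0616]
eef_rot: [3.14, 0.0, 1.532]
force: [0.7, 0.5, 2.4]
width: 0.029
gripper_force: 24.4
```

Emit:
{"name": "servo_tool", "arguments": {
  "motion": [
    {"dx":0,"dy":0,"dz":0,"rx":0,"ry":0,"rz":0,"claw":0.28},
    {"dx":0,"dy":0,"dz":0,"rx":0,"ry":0,"rz":0,"claw":0.2},
    {"dx":0,"dy":0,"dz":0,"rx":0,"ry":0,"rz":0,"claw":0},
    {"dx":0,"dy":0,"dz":0,"rx":0,"ry":0,"rz":0,"claw":-0.3},
    {"dx":0,"dy":0,"dz":0,"rx":0,"ry":0,"rz":0,"claw":-0.3}
  ]
}}

```text
clock: 13.05
position: [0.5443, -0.0163, 0.0612]
eef_rot: [-3.142, -0.0, 1.532]
force: [-0.2, 0.2, 0.1]
width: 0.057
gripper_force: 0.0
```

Emit:
{"name": "servo_tool", "arguments": {
  "motion": [
    {"dx":0,"dy":0,"dz":-0.2,"rx":0,"ry":0,"rz":0,"claw":-0.3},
    {"dx":0,"dy":0,"dz":-0.4,"rx":0,"ry":0,"rz":0,"claw":-0.3},
    {"dx":0,"dy":0,"dz":-0.5,"rx":0,"ry":0,"rz":0,"claw":-0.3},
    {"dx":0,"dy":0,"dz":-0.5,"rx":0,"ry":0,"rz":0,"claw":-0.3},
    {"dx":0,"dy":0,"dz":0,"rx":0,"ry":0,"rz":0,"claw":-0.3}
  ]
}}

```text
clock: 13.68
position: [0.5461, -0.0167, 0.1439]
eef_rot: [3.136, 0.001, 1.532]
force: [0.5, -0.2, -0.0]
width: 0.0571
gripper_force: 0.0
```

```bash
python3 - <<'E'
from h import *
im=snap("side","s5.png"); snap("top","t5.png"); st()
a=cv2.imread("pics/s5.png")[130:270,230:370]
cv2.imwrite("pics/c5.png",cv2.resize(a,None,fx=4,fy=4,interpolation=cv2.INTER_CUBIC))
d=np.array([.0418,.9991,0]); r=np.array([.545,-.0165,.08])
print("ends",proj("side",[r-.1*d,r+.1*d,r]))
# go behind the bar: tool centre 130 mm behind rest_mid, above
plan([*(r-.132*d)[:2],.14],1.529,5)
E
```

```text
{'clock': 13.775, 'position': [0.5442, -0.0163, 0.1411], 'eef_rot': [3.1414, 0.0001, 1.5319], 'force': [0.412, 0.4163, 0.1658], 'width': 0.0573, 'gripper_force': 0.0}
ends [[331.23925847 181.96581075]
 [293.08861671 206.02654415]
 [312.88270387 193.54127861]]
row [-0.53, 0.0, 0.0] [0.0, 0.0, 0.01]
row [-0.53, 0.0, 0.0] [0.0, 0.0, 0.01]
row [-0.53, 0.0, 0.0] [0.0, 0.0, 0.01]
row [-0.53, 0.0, 0.0] [0.0, 0.0, 0.01]
row [-0.53, 0.0, 0.0] [0.0, 0.0, 0.01]
```

View pics/c5.png

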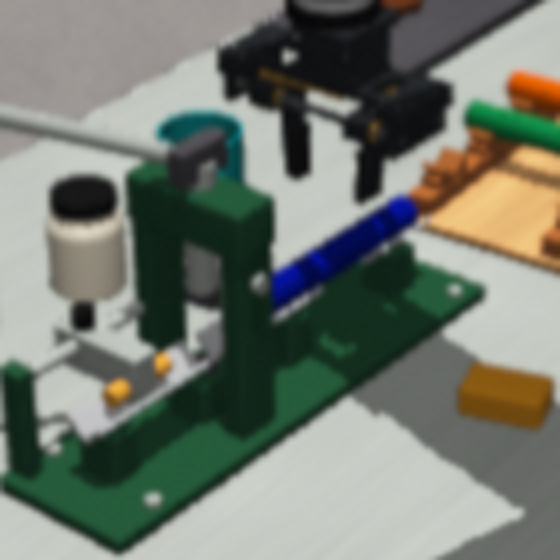

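The bar lies in the V with its rear end at crop (405,205), as predicted, and clear of the hold-down. Go behind it with the fingers closed.

Emit:
{"name": "servo_tool", "arguments": {
  "motion": [
    {"dx":-0.53,"dy":0,"dz":0,"rx":0,"ry":0,"rz":0,"claw":-0.3},
    {"dx":-0.53,"dy":0,"dz":0,"rx":0,"ry":0,"rz":0.01,"claw":0},
    {"dx":-0.53,"dy":0,"dz":0,"rx":0,"ry":0,"rz":0,"claw":0.5},
    {"dx":-0.53,"dy":0,"dz":0,"rx":0,"ry":0,"rz":0,"claw":1},
    {"dx":-0.53,"dy":0,"dz":0,"rx":0,"ry":0,"rz":0,"claw":1}
  ]
}}

```text
clock: 14.4
position: [0.538, -0.1491, 0.1395]
eef_rot: [-3.139, -0.001, 1.531]
force: [-0.2, 1.0, -0.4]
width: 0.0194
gripper_force: 0.0
```

Emit:
{"name": "servo_tool", "arguments": {
  "motion": [
    {"dx":0,"dy":0,"dz":0.24,"rx":0,"ry":0,"rz":0,"claw":1},
    {"dx":0,"dy":0,"dz":0.24,"rx":0,"ry":0,"rz":0,"claw":1},
    {"dx":0,"dy":0,"dz":0.24,"rx":0,"ry":0,"rz":0,"claw":1},
    {"dx":0,"dy":0,"dz":0.24,"rx":0,"ry":0,"rz":0,"claw":1},
    {"dx":0,"dy":0,"dz":0.24,"rx":0,"ry":0,"rz":0,"claw":1}
  ]
}}

```text
clock: 15.02
position: [0.539, -0.1482, 0.0803]
eef_rot: [-3.141, -0.0, 1.531]
force: [-0.0, -0.8, -0.1]
width: 0.0004
gripper_force: 0.0
```

Emit:
{"name": "servo_tool", "arguments": {
  "motion": [
    {"dx":0,"dy":0,"dz":0,"rx":0,"ry":0,"rz":0,"claw":1},
    {"dx":0,"dy":0,"dz":0,"rx":0,"ry":0,"rz":0,"claw":1},
    {"dx":0,"dy":0,"dz":0,"rx":0,"ry":0,"rz":0,"claw":1},
    {"dx":0,"dy":0,"dz":0,"rx":0,"ry":0,"rz":0,"claw":1},
    {"dx":0,"dy":0,"dz":0,"rx":0,"ry":0,"rz":0,"claw":1}
  ]
}}

```text
clock: 15.65
position: [0.5392, -0.1488, 0.0815]
eef_rot: [3.141, 0.0, 1.531]
force: [0.8, -0.0, -0.7]
width: 0.0006
gripper_force: 0.0
```

```bash
python3 - <<'E'
from h import *
st(); d=np.array([.0418,.9991,0]); r=np.array([.545,-.0165,.0795]); plan(r-.119*d,1.529,5)
E
```

```text
{'clock': 15.65, 'position': [0.5392, -0.1488, 0.0815], 'eef_rot': [3.1411, 0.0002, 1.5306], 'force': [0.7665, -0.035, -0.6684], 'width': 0.0006, 'gripper_force': 0.0}
row [0.05, 0.0, 0.01] [0.0, 0.0, 0.0]
row [0.05, 0.0, 0.01] [0.0, 0.0, 0.0]
row [0.05, 0.0, 0.01] [0.0, 0.0, 0.0]
row [0.05, 0.0, 0.01] [0.0, 0.0, 0.0]
row [0.05, 0.0, 0.01] [0.0, 0.0, 0.0]
```

Emit:
{"name": "servo_tool", "arguments": {
  "motion": [
    {"dx":0.08,"dy":0,"dz":0.02,"rx":0,"ry":0,"rz":0,"claw":1},
    {"dx":0.08,"dy":0,"dz":0.01,"rx":0,"ry":0,"rz":0,"claw":1},
    {"dx":0.06,"dy":0,"dz":0,"rx":0,"ry":0,"rz":0,"claw":1},
    {"dx":0.06,"dy":0,"dz":0,"rx":0,"ry":0,"rz":0,"claw":1},
    {"dx":0.06,"dy":0,"dz":0,"rx":0,"ry":0,"rz":0,"claw":1}
  ]
}}

```text
clock: 16.27
position: [0.5397, -0.1315, 0.0797]
eef_rot: [3.142, 0.0, 1.531]
force: [0.1, 0.3, -0.2]
width: 0.0006
gripper_force: 0.0
```

Emit:
{"name": "servo_tool", "arguments": {
  "motion": [
    {"dx":0.05,"dy":0,"dz":0,"rx":0,"ry":0,"rz":0,"claw":1},
    {"dx":0.05,"dy":0,"dz":0,"rx":0,"ry":0,"rz":0,"claw":1},
    {"dx":0.05,"dy":0,"dz":0,"rx":0,"ry":0,"rz":0,"claw":1},
    {"dx":0.05,"dy":0,"dz":0,"rx":0,"ry":0,"rz":0,"claw":1},
    {"dx":0.05,"dy":0,"dz":0,"rx":0,"ry":0,"rz":0,"claw":1}
  ]
}}

```text
clock: 16.9
position: [0.5402, -0.1193, 0.0797]
eef_rot: [3.141, 0.0, 1.531]
force: [-0.8, -2.9, -0.4]
width: 0.0004
gripper_force: 1.5
```

Emit:
{"name": "servo_tool", "arguments": {
  "motion": [
    {"dx":0.05,"dy":0,"dz":0,"rx":0,"ry":0,"rz":0,"claw":1},
    {"dx":0.05,"dy":0,"dz":0,"rx":0,"ry":0,"rz":0,"claw":1},
    {"dx":0.05,"dy":0,"dz":0,"rx":0,"ry":0,"rz":0,"claw":1},
    {"dx":0.05,"dy":0,"dz":0,"rx":0,"ry":0,"rz":0,"claw":1},
    {"dx":0.05,"dy":0,"dz":0,"rx":0,"ry":0,"rz":0,"claw":1}
  ]
}}

```text
clock: 17.52
position: [0.5407, -0.1066, 0.0797]
eef_rot: [3.142, 0.0, 1.531]
force: [0.5, -3.0, -0.1]
width: 0.0002
gripper_force: 1.5
```

Emit:
{"name": "servo_tool", "arguments": {
  "motion": [
    {"dx":0.05,"dy":0,"dz":0,"rx":0,"ry":0,"rz":0,"claw":1},
    {"dx":0.05,"dy":0,"dz":0,"rx":0,"ry":0,"rz":0,"claw":1},
    {"dx":0.05,"dy":0,"dz":0,"rx":0,"ry":0,"rz":0,"claw":1},
    {"dx":0.05,"dy":0,"dz":0,"rx":0,"ry":0,"rz":0,"claw":1},
    {"dx":0.05,"dy":0,"dz":0,"rx":0,"ry":0,"rz":0,"claw":1}
  ]
}}

```text
clock: 18.15
position: [0.5413, -0.095, 0.0799]
eef_rot: [3.141, 0.001, 1.531]
force: [-0.8, -6.9, -0.5]
width: 0.0001
gripper_force: 3.2
```

Emit:
{"name": "servo_tool", "arguments": {
  "motion": [
    {"dx":0.05,"dy":0,"dz":0,"rx":0,"ry":0,"rz":0,"claw":1},
    {"dx":0.05,"dy":0,"dz":0,"rx":0,"ry":0,"rz":0,"claw":1},
    {"dx":0.05,"dy":0,"dz":0,"rx":0,"ry":0,"rz":0,"claw":1},
    {"dx":0.05,"dy":0,"dz":0,"rx":0,"ry":0,"rz":0,"claw":1},
    {"dx":0.05,"dy":0,"dz":0,"rx":0,"ry":0,"rz":0,"claw":1}
  ]
}}

```text
clock: 18.77
position: [0.5418, -0.0825, 0.0798]
eef_rot: [3.141, 0.001, 1.531]
force: [-0.3, -6.7, -0.7]
width: 0.0004
gripper_force: 3.2
```

Emit:
{"name": "servo_tool", "arguments": {
  "motion": [
    {"dx":0.05,"dy":0,"dz":0,"rx":0,"ry":0,"rz":0,"claw":1},
    {"dx":0.05,"dy":0,"dz":0,"rx":0,"ry":0,"rz":0,"claw":1},
    {"dx":0.05,"dy":0,"dz":0,"rx":0,"ry":0,"rz":0,"claw":1},
    {"dx":0.05,"dy":0,"dz":0,"rx":0,"ry":0,"rz":0,"claw":1},
    {"dx":0.05,"dy":0,"dz":0,"rx":0,"ry":0,"rz":0,"claw":1}
  ]
}}

```text
clock: 19.4
position: [0.5423, -0.0699, 0.0798]
eef_rot: [3.141, 0.001, 1.531]
force: [-1.0, -7.3, -0.5]
width: 0.0003
gripper_force: 3.2
```

Emit:
{"name": "servo_tool", "arguments": {
  "motion": [
    {"dx":0.05,"dy":0,"dz":0,"rx":0,"ry":0,"rz":0,"claw":1},
    {"dx":0.05,"dy":0,"dz":0,"rx":0,"ry":0,"rz":0,"claw":1},
    {"dx":0.05,"dy":0,"dz":0,"rx":0,"ry":0,"rz":0,"claw":1},
    {"dx":0.05,"dy":0,"dz":0,"rx":0,"ry":0,"rz":0,"claw":1},
    {"dx":0.05,"dy":0,"dz":0,"rx":0,"ry":0,"rz":0,"claw":1}
  ]
}}

```text
clock: 20.02
position: [0.5428, -0.0575, 0.0798]
eef_rot: [3.141, 0.001, 1.531]
force: [-0.8, -6.6, -0.9]
width: -0.0001
gripper_force: 3.2
```

Emit:
{"name": "servo_tool", "arguments": {
  "motion": [
    {"dx":0.05,"dy":0,"dz":0,"rx":0,"ry":0,"rz":0,"claw":1},
    {"dx":0.04,"dy":0,"dz":0,"rx":0,"ry":0,"rz":0,"claw":1},
    {"dx":0.04,"dy":0,"dz":0,"rx":0,"ry":0,"rz":0,"claw":1},
    {"dx":0.02,"dy":0,"dz":0,"rx":0,"ry":0,"rz":0,"claw":1},
    {"dx":0,"dy":0,"dz":0,"rx":0,"ry":0,"rz":0,"claw":1}
  ]
}}

```text
clock: 20.65
position: [0.543, -0.0498, 0.0798]
eef_rot: [-3.142, 0.001, 1.531]
force: [-0.9, -4.3, -0.4]
width: 0.0002
gripper_force: 2.7
```

```bash
python3 - <<'E'
from h import *
im=snap("side","s6.png"); snap("top","t6.png"); st()
a=cv2.imread("pics/s6.png")[170:270,240:340]; b=cv2.imread("pics/t6.png")[180:230,225:325]
cv2.imwrite("pics/c6.png",np.vstack([cv2.resize(x,None,fx=4 ,fy=4,interpolation=cv2.INTER_CUBIC) for x in (a,b)]))
E
```

```text
{'clock': 20.75, 'position': [0.543, -0.0498, 0.0798], 'eef_rot': [3.1416, 0.0009, 1.5308], 'force': [-0.685, -5.2832, 0.0741], 'width': 0.0001, 'gripper_force': 2.6966}
```

View pics/c6.png

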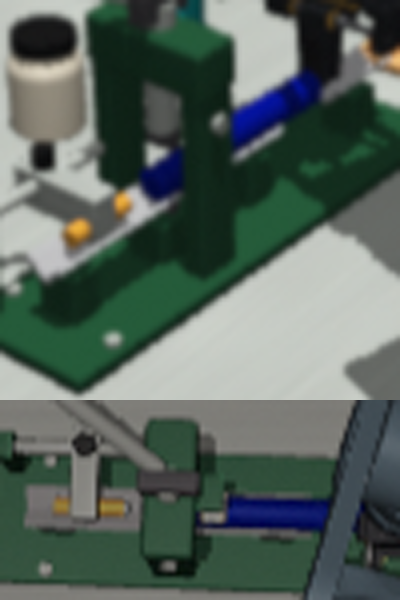

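The bar has come through the portal: front end at (145,185) in the side crop, barrel tip at ≈(130,200), so roughly 25 mm remain. One more quick stretch, then slow.

Emit:
{"name": "servo_tool", "arguments": {
  "motion": [
    {"dx":0.04,"dy":0,"dz":0,"rx":0,"ry":0,"rz":0,"claw":1},
    {"dx":0.04,"dy":0,"dz":0,"rx":0,"ry":0,"rz":0,"claw":1},
    {"dx":0.04,"dy":0,"dz":0,"rx":0,"ry":0,"rz":0,"claw":1},
    {"dx":0.04,"dy":0,"dz":0,"rx":0,"ry":0,"rz":0,"claw":1},
    {"dx":0.04,"dy":0,"dz":0,"rx":0,"ry":0,"rz":0,"claw":1}
  ]
}}

```text
clock: 21.38
position: [0.5434, -0.04, 0.0798]
eef_rot: [-3.142, 0.001, 1.531]
force: [-1.3, -6.2, -0.9]
width: 0.0005
gripper_force: 3.2
```

Emit:
{"name": "servo_tool", "arguments": {
  "motion": [
    {"dx":0.02,"dy":0,"dz":0,"rx":0,"ry":0,"rz":0,"claw":1},
    {"dx":0.02,"dy":0,"dz":0,"rx":0,"ry":0,"rz":0,"claw":1},
    {"dx":0.02,"dy":0,"dz":0,"rx":0,"ry":0,"rz":0,"claw":1},
    {"dx":0.02,"dy":0,"dz":0,"rx":0,"ry":0,"rz":0,"claw":1},
    {"dx":0.02,"dy":0,"dz":0,"rx":0,"ry":0,"rz":0,"claw":1}
  ]
}}

```text
clock: 22.0
position: [0.5436, -0.035, 0.0798]
eef_rot: [-3.142, 0.001, 1.531]
force: [-1.2, -6.7, -0.7]
width: 0.0005
gripper_force: 3.2
```

Emit:
{"name": "servo_tool", "arguments": {
  "motion": [
    {"dx":0.015,"dy":0,"dz":0,"rx":0,"ry":0,"rz":0,"claw":1},
    {"dx":0.015,"dy":0,"dz":0,"rx":0,"ry":0,"rz":0,"claw":1},
    {"dx":0.015,"dy":0,"dz":0,"rx":0,"ry":0,"rz":0,"claw":1},
    {"dx":0.01,"dy":0,"dz":0,"rx":0,"ry":0,"rz":0,"claw":1},
    {"dx":0.01,"dy":0,"dz":0,"rx":0,"ry":0,"rz":0,"claw":1}
  ]
}}

```text
clock: 22.62
position: [0.5437, -0.0318, 0.0798]
eef_rot: [3.142, 0.001, 1.531]
force: [-0.1, -6.0, -0.1]
width: 0.0002
gripper_force: 3.2
```

Emit:
{"name": "servo_tool", "arguments": {
  "motion": [
    {"dx":0.01,"dy":0,"dz":0,"rx":0,"ry":0,"rz":0,"claw":1},
    {"dx":0.01,"dy":0,"dz":0,"rx":0,"ry":0,"rz":0,"claw":1},
    {"dx":0.01,"dy":0,"dz":0,"rx":0,"ry":0,"rz":0,"claw":1},
    {"dx":0.01,"dy":0,"dz":0,"rx":0,"ry":0,"rz":0,"claw":1},
    {"dx":0.01,"dy":0,"dz":0,"rx":0,"ry":0,"rz":0,"claw":1}
  ]
}}

```text
clock: 23.25
position: [0.5438, -0.0293, 0.0797]
eef_rot: [-3.142, 0.001, 1.531]
force: [-0.8, -6.1, -0.9]
width: 0.0004
gripper_force: 3.2
```

Emit:
{"name": "servo_tool", "arguments": {
  "motion": [
    {"dx":0.01,"dy":0,"dz":0,"rx":0,"ry":0,"rz":0,"claw":1},
    {"dx":0.01,"dy":0,"dz":0,"rx":0,"ry":0,"rz":0,"claw":1},
    {"dx":0.01,"dy":0,"dz":0,"rx":0,"ry":0,"rz":0,"claw":1},
    {"dx":0.01,"dy":0,"dz":0,"rx":0,"ry":0,"rz":0,"claw":1},
    {"dx":0.01,"dy":0,"dz":0,"rx":0,"ry":0,"rz":0,"claw":1}
  ]
}}

```text
clock: 23.88
position: [0.5439, -0.0267, 0.0798]
eef_rot: [-3.142, 0.001, 1.531]
force: [-0.7, -6.8, -1.4]
width: 0.0007
gripper_force: 3.2
```

Emit:
{"name": "servo_tool", "arguments": {
  "motion": [
    {"dx":0.01,"dy":0,"dz":0,"rx":0,"ry":0,"rz":0,"claw":1},
    {"dx":0.01,"dy":0,"dz":0,"rx":0,"ry":0,"rz":0,"claw":1},
    {"dx":0.01,"dy":0,"dz":0,"rx":0,"ry":0,"rz":0,"claw":1},
    {"dx":0.01,"dy":0,"dz":0,"rx":0,"ry":0,"rz":0,"claw":1},
    {"dx":0.01,"dy":0,"dz":0,"rx":0,"ry":0,"rz":0,"claw":1}
  ]
}}

```text
clock: 24.5
position: [0.544, -0.0244, 0.0798]
eef_rot: [-3.141, 0.002, 1.531]
force: [-1.0, -7.5, -0.1]
width: 0.0004
gripper_force: 3.6
```

The friction reading has risen slightly, which suggests the pin is reached. Smaller steps now.

Emit:
{"name": "servo_tool", "arguments": {
  "motion": [
    {"dx":0.01,"dy":0,"dz":0,"rx":0,"ry":0,"rz":0,"claw":1},
    {"dx":0.01,"dy":0,"dz":0,"rx":0,"ry":0,"rz":0,"claw":1},
    {"dx":0.01,"dy":0,"dz":0,"rx":0,"ry":0,"rz":0,"claw":1},
    {"dx":0.005,"dy":0,"dz":0,"rx":0,"ry":0,"rz":0,"claw":1},
    {"dx":0.005,"dy":0,"dz":0,"rx":0,"ry":0,"rz":0,"claw":1}
  ]
}}

```text
clock: 25.12
position: [0.5441, -0.0226, 0.0798]
eef_rot: [-3.141, 0.002, 1.531]
force: [-1.5, -7.5, 0.2]
width: 0.0003
gripper_force: 3.9
```

Emit:
{"name": "servo_tool", "arguments": {
  "motion": [
    {"dx":0.01,"dy":0,"dz":0,"rx":0,"ry":0,"rz":0,"claw":1},
    {"dx":0.005,"dy":0,"dz":0,"rx":0,"ry":0,"rz":0,"claw":1},
    {"dx":0.005,"dy":0,"dz":0,"rx":0,"ry":0,"rz":0,"claw":1},
    {"dx":0.005,"dy":0,"dz":0,"rx":0,"ry":0,"rz":0,"claw":1},
    {"dx":0.005,"dy":0,"dz":0,"rx":0,"ry":0,"rz":0,"claw":1}
  ]
}}

```text
clock: 25.75
position: [0.5441, -0.0212, 0.0798]
eef_rot: [-3.141, 0.002, 1.531]
force: [-0.7, -9.2, -0.0]
width: 0.0004
gripper_force: 4.2
```

Emit:
{"name": "servo_tool", "arguments": {
  "motion": [
    {"dx":0.005,"dy":0,"dz":0,"rx":0,"ry":0,"rz":0,"claw":1},
    {"dx":0.005,"dy":0,"dz":0,"rx":0,"ry":0,"rz":0,"claw":1},
    {"dx":0.005,"dy":0,"dz":0,"rx":0,"ry":0,"rz":0,"claw":1},
    {"dx":0.005,"dy":0,"dz":0,"rx":0,"ry":0,"rz":0,"claw":1},
    {"dx":0.005,"dy":0,"dz":0,"rx":0,"ry":0,"rz":0,"claw":1}
  ]
}}

```text
clock: 26.38
position: [0.5442, -0.021, 0.0798]
eef_rot: [-3.141, 0.004, 1.531]
force: [-1.4, -12.8, -1.3]
width: 0.0005
gripper_force: 6.5
```

The bar bears on the barrel: motion has stopped, with about 6 N above sliding friction. Hold for a moment.

Emit:
{"name": "servo_tool", "arguments": {
  "motion": [
    {"dx":0.005,"dy":0,"dz":0,"rx":0,"ry":0,"rz":0,"claw":1},
    {"dx":0,"dy":0,"dz":0,"rx":0,"ry":0,"rz":0,"claw":1},
    {"dx":0,"dy":0,"dz":0,"rx":0,"ry":0,"rz":0,"claw":1},
    {"dx":0,"dy":0,"dz":0,"rx":0,"ry":0,"rz":0,"claw":1},
    {"dx":0,"dy":0,"dz":0,"rx":0,"ry":0,"rz":0,"claw":1}
  ]
}}

```text
clock: 27.0
position: [0.5442, -0.021, 0.0798]
eef_rot: [-3.141, 0.004, 1.531]
force: [-1.9, -13.6, 0.3]
width: 0.0003
gripper_force: 6.7
```

Emit:
{"name": "servo_tool", "arguments": {
  "motion": [
    {"dx":-0.01,"dy":0,"dz":0,"rx":0,"ry":0,"rz":0,"claw":1},
    {"dx":-0.02,"dy":0,"dz":0,"rx":0,"ry":0,"rz":0,"claw":1},
    {"dx":-0.05,"dy":0,"dz":0,"rx":0,"ry":0,"rz":0,"claw":1},
    {"dx":-0.2,"dy":0,"dz":0,"rx":0,"ry":0,"rz":0,"claw":1},
    {"dx":-0.3,"dy":0,"dz":0,"rx":0,"ry":0,"rz":0,"claw":1}
  ]
}}

```text
clock: 27.62
position: [0.543, -0.0478, 0.0797]
eef_rot: [-3.142, -0.0, 1.532]
force: [-0.2, 0.2, 0.2]
width: 0.0008
gripper_force: 0.0
```

Emit:
{"name": "servo_tool", "arguments": {
  "motion": [
    {"dx":-0.2,"dy":0,"dz":-0.2,"rx":0,"ry":0,"rz":0,"claw":1},
    {"dx":-0.2,"dy":0,"dz":-0.5,"rx":0,"ry":0,"rz":0,"claw":1},
    {"dx":-0.2,"dy":0,"dz":-0.6,"rx":0,"ry":0,"rz":0,"claw":1},
    {"dx":0,"dy":0,"dz":-0.6,"rx":0,"ry":0,"rz":0,"claw":1},
    {"dx":0,"dy":0,"dz":0,"rx":0,"ry":0,"rz":0,"claw":1}
  ]
}}

```text
clock: 28.25
position: [0.5437, -0.0788, 0.178]
eef_rot: [3.136, 0.002, 1.53]
force: [0.4, -0.8, -0.1]
width: 0.0003
gripper_force: 0.0
```

```bash
python3 - <<'E'
from h import *
im=snap("side","s7.png"); snap("top","t7.png"); st()
a=cv2.imread("pics/s7.png")[170:270,240:340]; b=cv2.imread("pics/t7.png")[180:230,225:325]
cv2.imwrite("pics/c7.png",np.vstack([cv2.resize(x,None,fx=4 ,fy=4,interpolation=cv2.INTER_CUBIC) for x in (a,b)]))
E
```

```text
{'clock': 28.35, 'position': [0.5417, -0.0778, 0.1747], 'eef_rot': [3.1412, 0.0, 1.5304], 'force': [0.4155, 0.5006, 0.5519], 'width': 0.0006, 'gripper_force': 0.0}
```

View pics/c7.png

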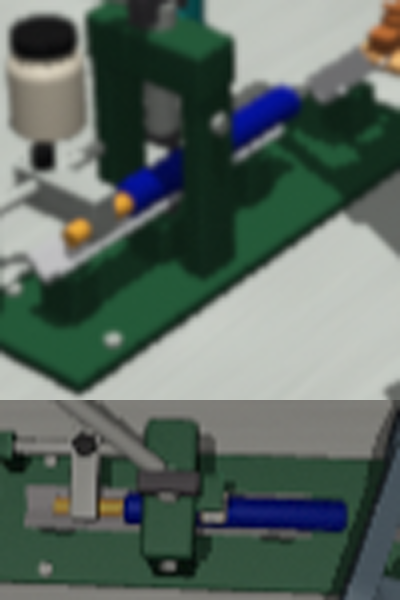

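The bar bears on the brass barrel: side crop (122,200), top crop (125,508). The stop block hasn't moved and the gripper is clear. Handing in.

```bash
python3 -c "
from rig import manip
print(manip.finish_job())"
```

```text
the job is handed in; nothing more can be done
None
```

The cobalt-blue bar lies in the cutter's groove, pushed under the hold-down and pressed home on the length stop with about 6–7 N (estimated from the wrist force). The gripper is clear, the stop did not visibly move, and the job was handed in at about 28 s; no verdict came back.

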